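# Seat the bow winder's notched plate on its drive key

## Robot

A 6-joint arm with a two-finger parallel gripper is mounted at the origin on a cart in front of the work surface, level with it; the furniture and walls round the work are solid. World frame = base frame: x ahead of the robot, y to its left, z up, the work surface at z = 0. Lengths are in m, angles in rad, forces in N, time in s.
With the tool pointing down it reaches from about 0.375 to 0.9 m from the base axis. Payload 3.1 kg.
Tool frame: the origin (TCP) lies midway between the tips of the shut fingers; the grasp point (between the pads) lies 19 mm behind it; z points along the fingers, y is the line along which they close (so a half turn about z gives the same grasp; the last joint's range is limited). The gripper opens to 87 mm and grips with 3 to 60 N. Pads are 19 mm wide; open, the fingers measure 117 mm over their backs; the gripper's body (75 mm by 190 mm) begins 51 mm behind the grasp point.
Start: joints at [1.127, 0.527, 1.433, -0, 1.181, -0.178], TCP at [0.164, 0.603, 0.201] pointing down, gripper open.
Joint ranges: [-3.08, 3.08], [-0.75, 2.2], [0.22, 2.44], [-1.43, 4.57], [0, 2.65], [-2.85, 2.85]. Speed limits (rad/s): [2.79, 2.79, 3.14, 3.14, 3.14, 3.14].

## Interface

Orientations are given as a unit quaternion [x, y, z, w].
In Python, from rig import get_obs, cams, job gives the robot as it stands.
- The arm moves only by the tool servo_tool, never from a script. Its argument "moves" is text: rows parted by semicolons, each of 5 numbers parted by spaces: the shift along the tool's x, y, z in m, then the turn about the tool's z in degrees, then the finger opening in m, from 0 to 0.087. In form: dx dy dz spin claw; .... A call has 1 to 10 rows; each row is the pose to reach, as a shift and turn from the pose commanded when the call began, along the tool's axes at that moment; what a row does not reach only later rows make up. A row lasts 1/12 s, in which the tool goes at most 41.7 mm and 7.16 degrees, less where a joint would pass 70% of its speed; a pose out of reach is approached as far as the arm can. A call with a gripper value outside its range is refused whole. The fingers move at their own pace and stop on an object; "grip_force" is the grip in N (left out, the last holds). Time passes only in rows, so rows that repeat a pose let the fingers close. It gives the time, the measured TCP pose, the force, the opening and the grip force at its end, in the units of the state.
- get_obs(): the state, without advancing time (a new reading comes with each control period).
- cams.camera(name): name is "scene" or "top" or "wrist"; returns the picture (480x640x3 uint8, blue, green, red); there is no depth.
- cams.camera_model(name): a dict with "fx", "fy", "cx", "cy" (pixels), "R" (3x3) and "t" (3): a world point X has camera coordinates R X + t. Camera axes: x right, y down, z forward; pixel columns grow to the right and rows downward; lengths in m; the calibration is good to about 2 mm. A picture is of the moment at which its call begins: read the wrist's pose just before it. camera_model takes no time and is no camera call; for the wrist camera it gives the pose at the moment of the call.
- job.hand_in(): hands the job in; it is judged then, once.
The state is a dict: "time": time; "q": joint angles; "joint_velocities": joint speeds; "joint_torque": joint torques, N m; "position": TCP position; "tool_rot": TCP orientation; "ft_force": force on the tool from outside, world axes, zero at the start; "moment": the same for the moment, N m; "grip_width": finger opening in m; "grip_force": force on a finger pad.
Only numpy, scipy, OpenCV 4.12 (cv2) and the standard library are available. Lean on these libraries where they do the work, as an engineer would, in place of code of your own. Each camera call takes 0.05 s, during which the arm holds its last target. There are 200 camera calls.

## Task

The white plate of the bow winder is standing up off its drive key. Without gripping or lifting anything, push the plate's upright peg with the fingers to turn the plate until the notch in its rim stands over the key, then press down on the hub until the plate is fully home on the key, and come away clear. Leave the ribbon spools and the tin where they stand.

Things in the scene. Friction and masses are not known exactly. Their poses are not given: they have to be found in the camera images.
- plate_turn (a joint): turn of the plate about its upright axis, rad, grows anticlockwise seen from above; turns endlessly either way with light friction (about 1.5 N at the peg) and stays where it is left. The notch is over the key at 0 and at every whole turn (6.283...); starts anywhere from 0.5 to 5.78, so the shorter way may be either way
- plate_press (a joint): how far the plate has been pressed down its spindle, m: 0 standing up (start), 0.0125 fully home; negative if pulled up. Snug bush: takes about 7 N of downward push to slide, stays where it is left. With the notch away from the key the plate lands on the key after 1.5 mm and goes no further
- hub_top (a point): centre of the flat top of the plate's steel hub (32 mm across, 10 mm above the plate's top face), on the upright turning axis; press here. 49.5 mm above the desk at the start, 37 mm when home. The plate: white disc, 120 mm across, 8 mm thick (top face at 39.5 mm, 27 mm when home), over a round dark steel foot 156 mm across, 18 mm high, fixed to the desk
- peg_mid (a point): centre, half-way up, of the plate's only upright peg: a plain steel sleeve that spins freely on its core, 14 mm across, 28 mm tall above the plate's top face (with a 18 mm collar, 2 mm high, at its foot), 42 mm from the turning axis, exactly opposite the notch; standing square on the plate. Its top is 67.5 mm above the desk at the start
- notch (a point): middle of the plate's only notch: a straight radial slot 13 mm wide, open at the rim and 16 mm deep; this point is 57 mm from the turning axis, half-way through the plate's thickness. The black round hole (14 mm) between hub and peg is for a locating pin of the foot and meets it by itself when the notch is over the key
- key_top (a point): top of the drive key, 57 mm from the turning axis: a radial steel bar 8 mm wide with a rounded top that stands on the foot, from 47 mm to 70 mm from the axis, so its outer 10 mm show beyond the plate's rim. Its top is 30 mm above the desk. The rounded top guides the plate in when the notch is up to about 3 mm off. The key does not turn with the plate
- ribbon_gold: loose bystander: spool of orange-gold ribbon with black ends, 60 mm across, 75 mm tall, upright; origin at the centre of its underside
- ribbon_pink: loose bystander: spool of pink ribbon with black ends, 54 mm across, 64 mm tall, upright; origin at the centre of its underside
- glitter_tin: loose bystander: round low tin with purple lid, 62 mm across, 22 mm tall; origin at the centre of its underside

How it is judged:
On the way:
1. the notch stands over the key (within 6 mm) (horizontal distance between notch and key_top below 0.006 m), for 0.2 s.
At the end, for the whole second after the job is handed in: the plate is fully home (pressed at least 11 of its 12.5 mm), its notch on the key (within 5 mm) and at rest, and both spools and the tin stand upright within 15 mm of where they stood (value of joint plate_press above 0.011 m and horizontal distance between notch and key_top below 0.005 m and velocity of joint plate_turn between -0.05 and 0.05 rad/s and distance of each of ribbon_gold, ribbon_pink, glitter_tin from where it was at the start of the episode below 0.015 m and angle between each of ribbon_gold, ribbon_pink, glitter_tin's own z axis and vertical below 0.2 rad); the robot touches nothing.
It fails at once if the plate is lifted more than 4 mm up its spindle (value of joint plate_press below -0.004 m).
It fails at once if the gold ribbon spool is pushed more than 15 mm, lifted or carried (distance of ribbon_gold from where it was at the start of the episode above 0.015 m).
It fails at once if the pink ribbon spool is pushed more than 15 mm, lifted or carried (distance of ribbon_pink from where it was at the start of the episode above 0.015 m).
It fails at once if the glitter tin is pushed more than 15 mm, lifted or carried (distance of glitter_tin from where it was at the start of the episode above 0.015 m).
It also fails if it takes over 51 s, if anything falls off the work surface, if the arm or the gripper's body presses on something with over 40 N, if the wrist force passes 120 N, or if a joint passes its speed limit or range.

## Working session

There is one attempt and no reset: what is moved stays moved. The work goes in short steps, Python scripts to look and compute and a tool call to move; the robot and the scene stay as the last step left them, time stands still between calls to the robot, and variables do not carry over. Pictures are saved under pics/ and viewed, at most 10 in all, crops included, and the job is handed in when it is done.

Besides the shell and the picture viewer there is one more tool, called as a command line: name --argument value ..., lists and objects as JSON in quotes. servo_tool: Moves the arm, as the interface text tells. Its arguments: {"type":"object","properties":{"moves":{"type":"string"},"grip_force":{"type":"number"}},"required":["moves"]}

```bash
mkdir -p pics
python3 - <<'E'
from rig import get_obs,cams
import cv2,numpy as np
o=get_obs();print({k:np.round(o[k],3).tolist() for k in('time','position','tool_rot','q','ft_force','grip_width')})
for n in('top','scene'):
    cv2.imwrite(f'pics/{n}0.png',cams.camera(n)); m=cams.camera_model(n); print(n,m['fx'],m['cx'],m['cy'],-np.array(m['R']).T@m['t'])
E
```

```text
{'time': 0.0, 'position': [0.164, 0.602, 0.2], 'tool_rot': [0.132, 0.991, -0.001, -0.0], 'q': [1.127, 0.528, 1.434, 0.0, 1.181, -0.179], 'ft_force': [1.007, -1.091, 0.252], 'grip_width': 0.087}
top 582.2205028629768 334.6749310430958 230.0824890313987 [0.30721462 0.016881   1.14364711]
scene 548.4462748358033 319.4681227874501 235.2874154640393 [ 0.08145686 -0.65826632  0.80157466]
```

View pics/top0.png

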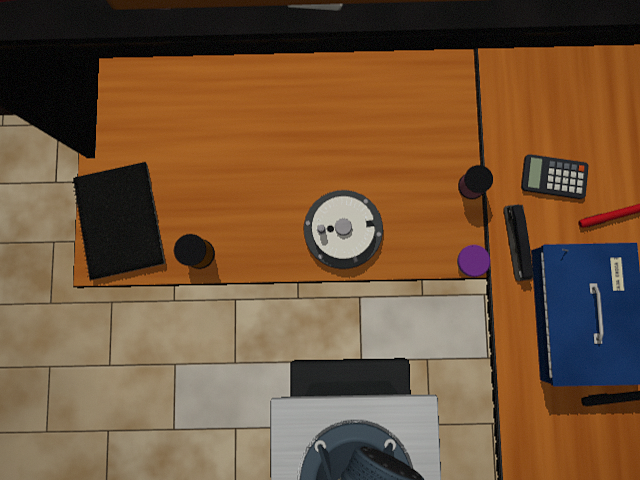

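View pics/scene0.png

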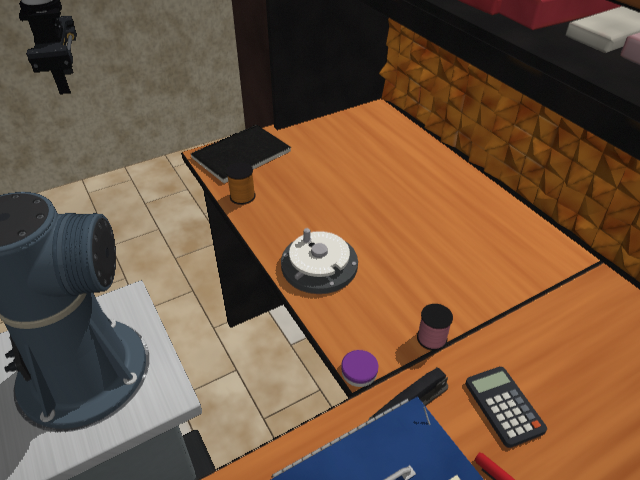

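The top view shows the plate hub near (344,227), peg near (322,230), notch near (370,223). The gold spool is at (193,250), pink at (475,182) and the tin at (473,261). I still need to find the key, so I'll zoom in.

```bash
cat > h.py <<'E'
import numpy as np
from rig import cams
def ray(n,u,v,m=None):
    m=m or cams.camera_model(n); R=np.array(m['R']); c=-R.T@np.array(m['t'])
    return c,R.T@np.array([(u-m['cx'])/m['fx'],(v-m['cy'])/m['fy'],1.])
def onz(n,u,v,z,m=None):
    c,d=ray(n,u,v,m); return c+d*(z-c[2])/d[2]
def tri(a,b):
    (c1,d1),(c2,d2)=ray(*a),ray(*b)
    s=np.linalg.lstsq(np.c_[d1,-d2],c2-c1,rcond=None)[0]; p,q=c1+s[0]*d1,c2+s[1]*d2
    return (p+q)/2,np.linalg.norm(p-q)
E
python3 - <<'E'
import cv2,numpy as np
a=cv2.imread('pics/top0.png')[185:275,298:388]; b=cv2.imread('pics/scene0.png')[220:300,275:365]
r=lambda i:cv2.resize(i,(400,int(400*i.shape[0]/i.shape[1])),interpolation=cv2.INTER_CUBIC)
a,b=r(a),r(b); b=cv2.copyMakeBorder(b,0,a.shape[0]-b.shape[0],0,0,cv2.BORDER_CONSTANT)
cv2.imwrite('pics/z0.png',np.hstack([a,b]))
E
```

```text
(no output)
```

View pics/z0.png

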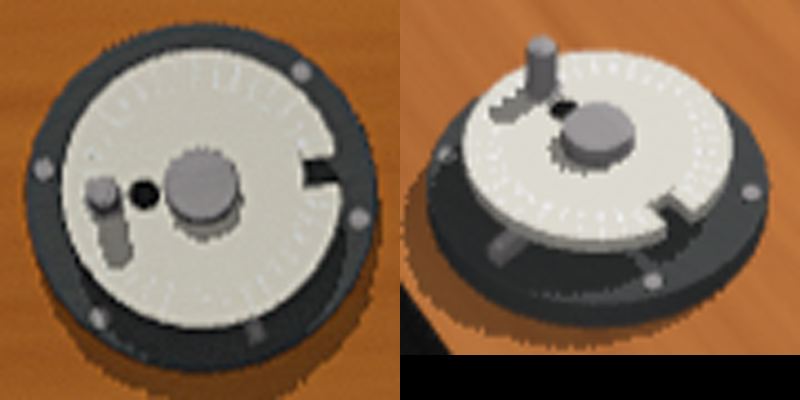

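The zoom shows the hub at (343,227), peg top at (320.6,228.5), notch at (369.5,223) and a bar that may be the key at (355,259). In the scene crop there are bar candidates at (299,275) and (329,279.6).

Run:
```python
from h import *
f=lambda x,y:(298+(x+.5)/4.444-.5,185+(y+.5)/4.444-.5)
g=lambda x,y:(275+(x-400+.5)/4.444-.5,220+(y+.5)/4.444-.5)
np.set_printoptions(precision=4,suppress=True)
hub,e=tri(('top',*f(202,185)),('scene',*g(599,128)));print('hub',hub,e)
pt,e=tri(('top',*f(102,190)),('scene',*g(541,44)));print('pegtop',pt,e)
c=hub[:2]
def pol(n,p): d=p[:2]-c; print(n,p,'r',np.hypot(*d),'deg',np.degrees(np.arctan2(d[1],d[0])))
pol('peg',onz('top',*f(102,190),.0675)); pol('notch',onz('top',*f(320,172),.0395)); pol('hole',onz('top',*f(144,195),.0395))
pol('key top',onz('top',*f(255,330),.03))
for p in((507,245),(640,265)): pol('scene',onz('scene',*g(*p),.03)); pol('scene z18',onz('scene',*g(*p),.018))
for n,u,v,z in(('gold',191,248,.075),('pink',479,179,.064),('tin',473,261,.022)): pol(n,onz('top',u,v,z))
from rig import get_obs; print(get_obs()['time'])
```

```text
hub [0.4701 0.0118 0.0541] 0.0005817170339879884
pegtop [0.4655 0.0539 0.0735] 0.0006497778403310173
peg [0.4667 0.054  0.0675] r 0.04240262023870332 deg 94.65489545788851
notch [ 0.4765 -0.0392  0.0395] r 0.0513847054861235 deg -82.82033961803937
hole [0.4682 0.0369 0.0395] r 0.02521934292060925 deg 94.28114448617207
key top [ 0.4097 -0.0097  0.03  ] r 0.06412966780026925 deg -160.48449638119664
scene [ 0.4117 -0.0097  0.03  ] r 0.06220639042763602 deg -159.8661669098027
scene z18 [0.4169 0.0004 0.018 ] r 0.054459065953291634 deg -167.99770375124535
scene [ 0.4554 -0.0489  0.03  ] r 0.0624241088266187 deg -103.60782676298065
scene z18 [ 0.4613 -0.0394  0.018 ] r 0.051957666222049205 deg -99.82990884391117
gold [0.4324 0.2944 0.075 ] r 0.2851836291428041 deg 97.60198782971872
pink [ 0.5528 -0.2471  0.064 ] r 0.27171840933841884 deg -72.28008085303671
tin [ 0.4013 -0.2368  0.022 ] r 0.257943838608648 deg -105.4725329237472
0.1
```

servo_tool --moves "-0.013 -0.015 0 0 0;-0.04 -0.046 0 0 0;-0.067 -0.077 0 0 0;-0.094 -0.108 0 0 0;-0.12 -0.139 0 0 0;-0.147 -0.17 0 0 0;-0.174 -0.2 0 0 0;-0.2 -0.231 0 0 0;-0.227 -0.262 0 0 0;-0.254 -0.293 0 0 0" --grip_force 20

```text
time: 0.93
position: [0.3323, 0.2518, 0.2013]
tool_rot: [0.132, 0.991, -0.0, -0.0]
ft_force: [1.2, 0.7, -1.0]
grip_width: 0.0282
grip_force: 0.0
```

servo_tool --moves "-0.025 -0.029 0 0 0;-0.05 -0.058 0 0 0;-0.075 -0.087 0 0 0;-0.1 -0.116 0 0 0;-0.122 -0.142 0 0 0;-0.137 -0.16 0 0 0;-0.147 -0.17 0 0 0;-0.147 -0.17 0 0 0;-0.147 -0.17 0 0 0"

```text
time: 1.68
position: [0.4291, 0.0507, 0.201]
tool_rot: [0.134, 0.991, 0.0, -0.001]
ft_force: [-0.4, -0.2, 0.1]
grip_width: 0.0005
grip_force: 0.0
```

Run:
```python
from rig import get_obs,cams
import cv2,numpy as np,pickle
o=get_obs();m=cams.camera_model('wrist');w=cams.camera('wrist');cv2.imwrite('pics/w1.png',w);pickle.dump(m,open('w1.pkl','wb'))
print({k:np.round(o[k],4).tolist() for k in('time','position','tool_rot','q','ft_force','grip_width')})
```

```text
{'time': 1.6833, 'position': [0.4291, 0.0507, 0.201], 'tool_rot': [0.1336, 0.991, 0.0002, -0.0006], 'q': [-0.1425, 0.2696, 1.8933, 0.0005, 0.98, -1.4457], 'ft_force': [-0.4025, -0.174, 0.1038], 'grip_width': 0.0005}
```

View pics/w1.png

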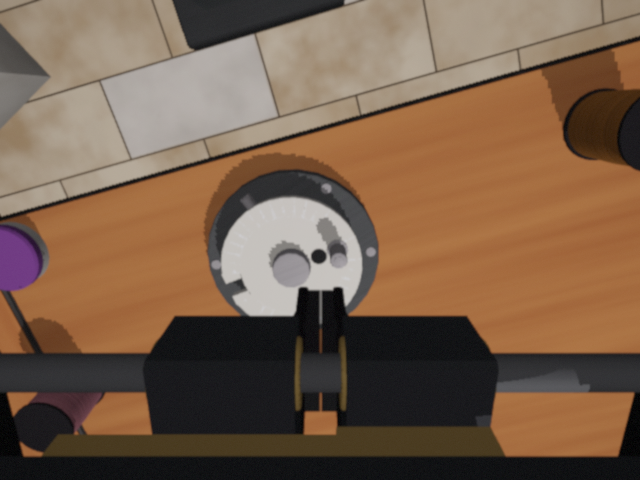

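The wrist view shows the hub at (291,265), peg at (338,258), hole at (319,256), notch at (237,286) and key at (248,202).

Run:
```python
from h import *
import pickle
np.set_printoptions(precision=4,suppress=True)
m=pickle.load(open('w1.pkl','rb'))
g=lambda u,v,z:onz('wrist',u,v,z,m)
hub=g(291,265,.0495);c=hub[:2];print('hub',hub)
f=('top',298+202.5/4.444-.5,185+185.5/4.444-.5); print('top hub',onz(*f,.0495)); print('tri',tri(f,('wrist',291,265,m)))
for n,u,v,z in(('pegtop',338,261,.0675),('hole',319,256,.0395),('notch',237,286,.0395),('key',248,202,.03)):
    p=g(u,v,z);d=p[:2]-c;print(n,p,np.hypot(*d),np.degrees(np.arctan2(d[1],d[0])))
```

```text
hub [0.4678 0.0147 0.0495]
top hub [0.4705 0.0118 0.0495]
tri (array([0.4729, 0.012 , 0.0348]), np.float64(0.0004971917841755249))
pegtop [0.4679 0.0542 0.0675] 0.03952277754910844 89.84469142999431
hole [0.4698 0.0382 0.0395] 0.02359695292306719 85.07758162067763
notch [ 0.4777 -0.0378  0.0395] 0.053382288438502665 -79.34926469069416
key [ 0.411  -0.0073  0.03  ] 0.06093999841173552 -158.81762703557604
```

servo_tool --moves "0 0 0.015 0 0;0 0 0.045 0 0;0 0 0.08 0 0;0 0 0.11 0 0;0 0 0.13 0 0;0 0 0.142 0 0;0 0 0.147 0 0;0 0 0.147 0 0"

```text
time: 2.4
position: [0.428, 0.0522, 0.0535]
tool_rot: [0.132, 0.991, 0.0, -0.002]
ft_force: [-0.1, -0.1, 0.0]
grip_width: 0.0005
grip_force: 0.0
```

```bash
cat > arc.py <<'E'
import sys
from h import *
from rig import get_obs
from scipy.spatial.transform import Rotation as Ro
def path(ths,ps,side=-1,d=.0165,c=(.4695,.013)):
    o=get_obs(); R=Ro.from_quat(o['tool_rot']).as_matrix(); P=np.array(o['position']); print(P,o['ft_force'],'t',o['time'])
    yaw=np.degrees(np.arctan2(R[1,0],R[0,0])); print('yaw',yaw)
    for t,p in zip(ths,ps):
        a,b=np.radians([t,p]); F=np.array([*(np.array(c)+.042*np.r_[np.cos(a),np.sin(a)]-d*np.r_[np.cos(b),np.sin(b)]),P[2]])
        s=(yaw-(p+180 if side<0 else p)+180)%360-180
        print(round(t,1),np.round(R.T@(F-P),4)[:2],round(s,1))
E
python3 - <<'E'
from arc import *
n=20; path(np.linspace(97,26,n),np.linspace(-15,-57,n))
E
```

```text
[0.42795134 0.05218881 0.05352125] [-0.14139833 -0.12506117  0.03971252] t 2.4
yaw 164.87332788077921
97.0 [-0.018   0.0119] -0.1
93.3 [-0.0206  0.0135] 2.1
89.5 [-0.0233  0.0149] 4.3
85.8 [-0.026   0.0161] 6.5
82.1 [-0.0288  0.0172] 8.7
78.3 [-0.0316  0.0181] 10.9
74.6 [-0.0345  0.0188] 13.1
70.8 [-0.0374  0.0193] 15.3
67.1 [-0.0403  0.0196] 17.6
63.4 [-0.0432  0.0197] 19.8
59.6 [-0.0461  0.0197] 22.0
55.9 [-0.0489  0.0195] 24.2
52.2 [-0.0518  0.0191] 26.4
48.4 [-0.0546  0.0185] 28.6
44.7 [-0.0573  0.0178] 30.8
40.9 [-0.0599  0.0169] 33.0
37.2 [-0.0625  0.0158] 35.2
33.5 [-0.065   0.0145] 37.5
29.7 [-0.0674  0.0132] 39.7
26.0 [-0.0697  0.0116] 41.9
```

servo_tool --moves "-0.008 0.006 0 0 0;-0.0155 0.011 0 0 0;-0.018 0.012 0 0 0;-0.0206 0.0135 0 2 0;-0.0233 0.0149 0 4 0;-0.026 0.016 0 6.5 0;-0.0288 0.017 0 8.7 0;-0.0316 0.018 0 11 0;-0.0345 0.0188 0 13 0;-0.0374 0.0193 0 15.3 0"

```text
time: 3.23
position: [0.4721, 0.0599, 0.0553]
tool_rot: [0.264, 0.965, 0.0, 0.001]
ft_force: [0.1, 0.6, -0.6]
grip_width: 0.0004
grip_force: 0.0
```

Run:
```python
from arc import *
n=14; path(np.linspace(67,26,n),np.linspace(-32,-57,n))
import cv2
cv2.imwrite('pics/top2.png',cv2.resize(cams.camera('top')[170:280,280:400],None,fx=5,fy=5,interpolation=cv2.INTER_CUBIC))
```

```text
[0.47206386 0.05988048 0.05533671] [ 0.08507004  0.6427792  -0.58777052] t 3.2333
yaw 149.3880629030235
67.0 [0.0004 0.0004] 1.4
63.8 [-0.0019  0.0012] 3.3
60.7 [-0.0043  0.0018] 5.2
57.5 [-0.0067  0.0024] 7.2
54.4 [-0.009   0.0028] 9.1
51.2 [-0.0114  0.0031] 11.0
48.1 [-0.0138  0.0032] 12.9
44.9 [-0.0162  0.0032] 14.8
41.8 [-0.0186  0.0031] 16.8
38.6 [-0.0209  0.0029] 18.7
35.5 [-0.0233  0.0025] 20.6
32.3 [-0.0255  0.0021] 22.5
29.2 [-0.0278  0.0015] 24.5
26.0 [-0.03    0.0007] 26.4
```

View pics/top2.png

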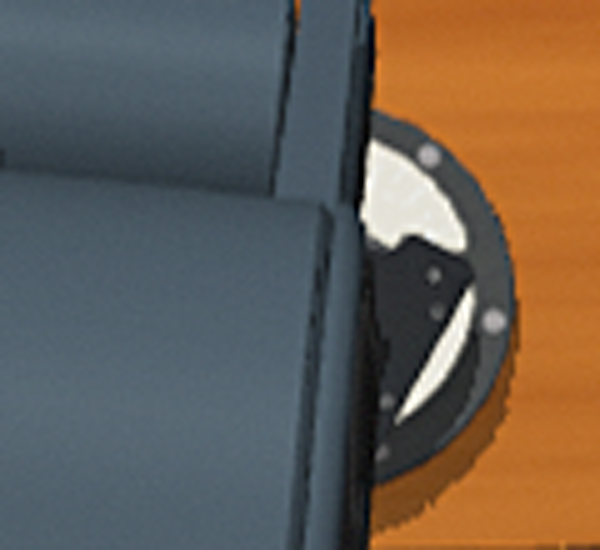

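The top view is mostly hidden by the arm, but the notch no longer shows at its old place on the right, so the plate is turning. I'll carry on.

servo_tool --moves "-0.0019 0.0012 0 3.3 0;-0.0043 0.0018 0 5.2 0;-0.0067 0.0024 0 7.2 0;-0.009 0.0028 0 9 0;-0.0114 0.0031 0 11 0;-0.0138 0.0032 0 13 0;-0.0162 0.0032 0 14.8 0;-0.0186 0.0031 0 16.8 0;-0.0209 0.0029 0 18.7 0;-0.0233 0.0025 0 20.6 0"

```text
time: 4.12
position: [0.4929, 0.0501, 0.0552]
tool_rot: [0.432, 0.902, 0.0, 0.001]
ft_force: [0.4, 0.8, -1.1]
grip_width: 0.0006
grip_force: 0.0
```

Run:
```python
from arc import *
import pickle,cv2
n=9; path(np.linspace(34,18,n),np.linspace(-53,-60,n))
m=cams.camera_model('wrist');cv2.imwrite('pics/w3.png',cams.camera('wrist'));pickle.dump(m,open('w3.pkl','wb'))
```

```text
[0.49291641 0.05007559 0.05515086] [ 0.36603479  0.78513452 -1.13113537] t 4.1167
yaw 128.83788084916762
34.0 [-0.0012  0.0009] 1.8
32.0 [-0.0027  0.001 ] 2.7
30.0 [-0.0042  0.001 ] 3.6
28.0 [-0.0056  0.001 ] 4.5
26.0 [-0.0071  0.001 ] 5.3
24.0 [-0.0085  0.0009] 6.2
22.0 [-0.01    0.0007] 7.1
20.0 [-0.0114  0.0005] 8.0
18.0 [-0.0128  0.0003] 8.8
```

View pics/w3.png

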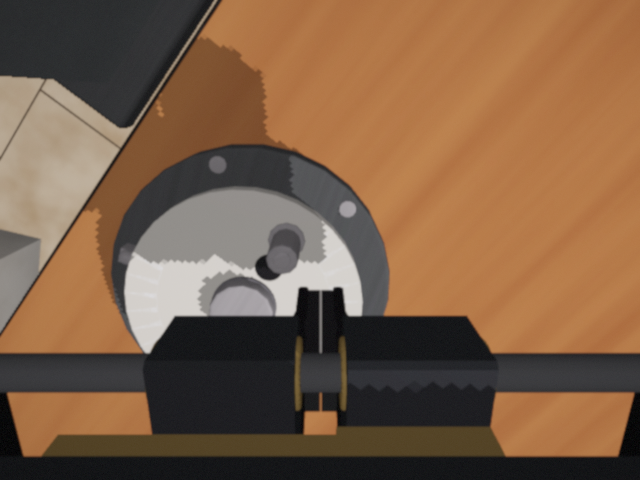

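The wrist view shows the peg at about (283,258), the hole at (268,267) and the hub at (242,298). The peg may not be ahead of the fingers, so I'll compute it.

Run:
```python
from h import *
import pickle
np.set_printoptions(precision=4,suppress=True)
m=pickle.load(open('w3.pkl','rb')); R=np.array(m['R']); print('cam',-R.T@np.array(m['t']),'fwd',R[2],'up',-R[1])
print('peg',onz('wrist',282,259,.0675,m),'hole',onz('wrist',268,267,.0395,m),'hub',onz('wrist',242,298,.0495,m))
t=R@np.array([.4929,.0501,.055])+m['t']; print('tcp px',t[:2]/t[2]*m['fx']+[m['cx'],m['cy']])
for th in (95,67,35):
  a=np.radians(th); q=np.array([.4695+.042*np.cos(a),.013+.042*np.sin(a),.0675]); t=R@q+m['t']; print(th,t[:2]/t[2]*m['fx']+[m['cx'],m['cy']])
```

```text
cam [0.4399 0.1152 0.2382] fwd [ 0.192  -0.2366 -0.9524] up [-0.5969  0.7422 -0.3047]
peg [0.4678 0.0551 0.0675] hole [0.4696 0.0376 0.0395] hub [0.4679 0.0209 0.0495]
tcp px [320.7853 289.2038]
95 [277.8218 256.7265]
67 [310.5064 289.4916]
35 [321.7688 335.8164]
```

Run:
```python
from h import *
from rig import get_obs
import cv2
a=cams.camera('scene')[190:310,240:400]; b=cams.camera('top')[180:290,290:400]
r=lambda i:cv2.resize(i,None,fx=450/i.shape[0]*.75,fy=450/i.shape[0]*.75,interpolation=cv2.INTER_CUBIC)
a,b=r(a),r(b);h=min(len(a),len(b));cv2.imwrite('pics/c4.png',np.hstack([a[:h],b[:h]])[:,:800])
m=cams.camera_model('scene')
def px(q): t=np.array(m['R'])@q+m['t']; return t[:2]/t[2]*m['fx']+[m['cx'],m['cy']]
s=450*.75/120
for q in(get_obs()['position'],[.467,.054,.0675]): print((px(np.array(q))-[240,190])*s)
```

```text
[223.23834451 120.52201544]
[188.9983571  116.58061325]
```

View pics/c4.png

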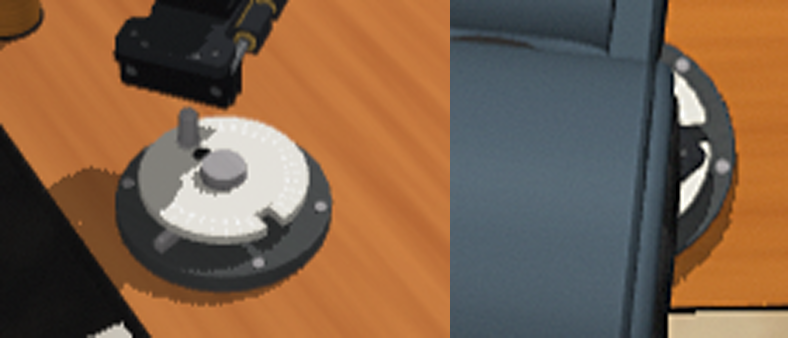

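The plate has not moved: the peg is still at (189,117) and the notch at (272,218). No finger shows where I expected the tip at (223,120). I need a larger view of the gripper.

Run:
```python
from h import *
from rig import get_obs
import cv2
o=get_obs();print(o['time'],o['position'],o['q'])
a=cams.camera('scene')[110:310,215:455]; cv2.imwrite('pics/c5.png',cv2.resize(a,None,fx=3,fy=3,interpolation=cv2.INTER_CUBIC))
m=cams.camera_model('scene'); P=np.array(o['position'])
for dz in(0,.019,.07,.15):
    t=np.array(m['R'])@(P+[0,0,dz])+m['t']; print(dz,(t[:2]/t[2]*m['fx']+[m['cx'],m['cy']]-[215,110])*3)
```

```text
4.2667 [0.49274472 0.05004481 0.05496797] [-1.24806273e-01  5.97160268e-01  1.88053290e+00 -3.15717998e-05
  6.62203661e-01 -8.04527711e-01]
0 [313.12090081 368.55681647]
0.019 [313.06456605 347.46550833]
0.07 [312.90659752 288.3232854 ]
0.15 [312.63697655 187.37922913]
```

View pics/c5.png

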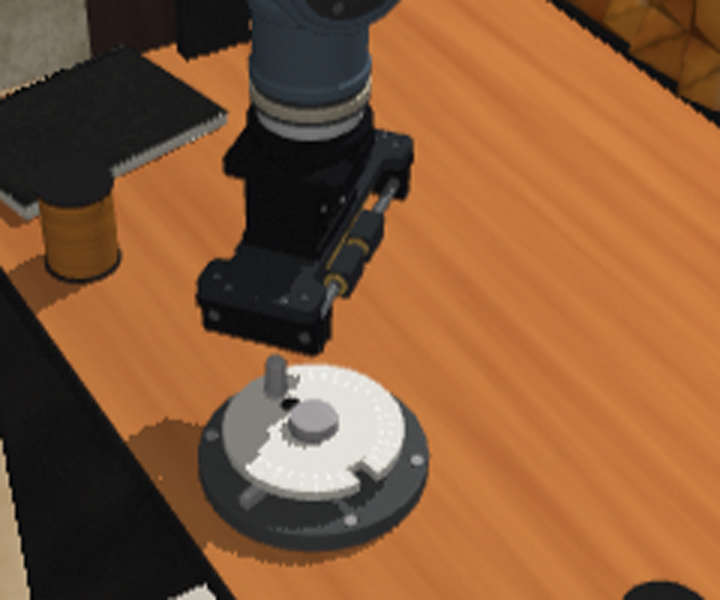

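Run:
```python
from h import *
import pickle,cv2
np.set_printoptions(precision=4,suppress=True)
f=lambda x,y,z:onz('top',298+(x+.5)/4.444-.5,185+(y+.5)/4.444-.5,z)
S=dict(sE=f(302,70,.018),sL=f(43,170,.018),sB=f(98,318,.018),sR=f(358,218,.018),hub=f(202,185,.0495),peg=f(102,190,.0675),hole=f(144,195,.0395),key=f(255,330,.03))
for name,px in(('w1',dict(sB=(326,188),sL=(371,252),sR=(216,265),hub=(291,265),peg=(338,261),hole=(319,256),key=(248,202))),
               ('w3',dict(sL=(347,209),sB=(217,164),sR=None,hub=(242,298),peg=(282,260),hole=(268,267)))):
    px={k:v for k,v in px.items() if v}
    m=pickle.load(open(name+'.pkl','rb'));R=np.array(m['R']);t=np.array(m['t']);C=-R.T@t
    K=np.array([[m['fx'],0,m['cx']],[0,m['fy'],m['cy']],[0,0,1]])
    X=np.array([S[k] for k in px]);u=np.array(list(px.values()),float)
    pr=lambda C_:cv2.projectPoints(X,cv2.Rodrigues(R)[0],-R@C_,K,None)[0][:,0]
    from scipy.optimize import least_squares
    r=least_squares(lambda d:(pr(C+d)-u).ravel(),np.zeros(3))
    print(name,'resid at model',(u-pr(C)).tolist()); print(' shift',r.x,'rms',np.sqrt(np.mean(r.fun**2)))
```

```text
w1 resid at model [[0.37674500587507964, 1.8230812606789755], [1.3022976456065294, 2.4725405328642864], [0.7448707192186248, 1.9433726009073098], [2.351280677901059, -3.8052139789562034], [0.644822047509308, 1.3596726011909936], [1.9772684508533303, 1.3189651551169277], [3.1484744081569147, 0.74592481541697]]
 shift [-0.0021 -0.0006  0.0035] rms 1.4854872250516693
w3 resid at model [[2.618693964997135, 2.7466278593376217], [1.974644561688649, 2.652064457690358], [6.478633461635553, -16.247429346151648], [3.7596907092386687, 0.6593402999237696], [3.020114054275325, 0.5741219118173717]]
 shift [-0.0025  0.003   0.0147] rms 4.138824049582806
```

Run:
```python
from h import *
from rig import get_obs
from scipy.spatial.transform import Rotation as Ro
o=get_obs(); m=cams.camera_model('scene'); P=np.array(o['position']); R=Ro.from_quat(o['tool_rot']).as_matrix()
for x in(.0375,-.0375):
  for y in(.095,-.095):
    for z in(-.07,-.1):
      t=np.array(m['R'])@(P+R@[x,y,z])+m['t']; print(x,y,z,(t[:2]/t[2]*m['fx']+[m['cx'],m['cy']]-[215,110])*3)
print(o['joint_torque'],o['ft_force'],o['moment'])
```

```text
0.0375 0.095 -0.07 [310.41453714 194.23625756]
0.0375 0.095 -0.1 [310.23454897 158.37777754]
0.0375 -0.095 -0.07 [199.60939292 367.72647394]
0.0375 -0.095 -0.1 [197.12032634 330.69403749]
-0.0375 0.095 -0.07 [413.70175428 217.39795996]
-0.0375 0.095 -0.1 [415.43330698 181.32326707]
-0.0375 -0.095 -0.07 [314.35814124 397.42856753]
-0.0375 -0.095 -0.1 [314.23312924 360.26433072]
[-7.55819050e-02 -3.77196980e+01 -8.47333163e+00  1.37964476e-02
  5.90222329e-02  5.22762188e-03] [ 0.34883116 -0.08167643  0.58828031] [-0.03394624  0.05408779  0.05551445]
```

Three pieces of evidence agree. The fingers passed over the peg without touching it, no tip shows in the scene view, and the near tip edge in the wrist view sits at row 289, where a tip at TCP height would be higher. So the real tips are about 15–20 mm above the reported TCP. I'll go back over the start side, then lower carefully while watching the force.

servo_tool --moves "0.003 -0.003 -0.008 0 0;0.01 -0.012 -0.012 -6 0;0.02 -0.024 -0.012 -12 0;0.03 -0.036 -0.012 -18 0;0.04 -0.046 -0.012 -24 0;0.046 -0.054 -0.012 -30 0;0.046 -0.054 -0.012 -36 0;0.046 -0.054 -0.006 -36 0;0.046 -0.054 0 -36 0;0.046 -0.054 0.004 -36 0"

```text
time: 5.15
position: [0.4214, 0.052, 0.05]
tool_rot: [0.133, 0.991, 0.0, 0.0]
ft_force: [0.0, 0.1, -0.4]
grip_width: 0.0005
grip_force: 0.0
```

servo_tool --moves "0 0 0.002 0 0;0 0 0.004 0 0;0 0 0.006 0 0;0 0 0.008 0 0;0 0 0.008 0 0"

```text
time: 5.57
position: [0.4209, 0.052, 0.042]
tool_rot: [0.132, 0.991, 0.0, -0.0]
ft_force: [0.4, -0.7, 0.6]
grip_width: 0.0004
grip_force: 0.0
```

servo_tool --moves "0 0 0.001 0 0;0 0 0.002 0 0;0 0 0.003 0 0;0 0 0.004 0 0;0 0 0.004 0 0"

```text
time: 5.98
position: [0.421, 0.052, 0.0383]
tool_rot: [0.132, 0.991, -0.0, -0.0]
ft_force: [-0.3, -0.6, -0.2]
grip_width: 0.0004
grip_force: 0.0
```

Run:
```python
from arc import *
n=9; path(np.linspace(97,67,n),np.linspace(-15,-33,n))
```

```text
[0.4209655  0.05200931 0.03825338] [-0.30175159 -0.61297663 -0.24603835] t 5.9833
yaw 164.86972085556124
97.0 [-0.0247  0.0139] -0.1
93.2 [-0.0273  0.0155] 2.1
89.5 [-0.03    0.0169] 4.4
85.8 [-0.0327  0.0182] 6.6
82.0 [-0.0355  0.0192] 8.9
78.2 [-0.0384  0.0201] 11.1
74.5 [-0.0413  0.0208] 13.4
70.8 [-0.0442  0.0213] 15.6
67.0 [-0.0471  0.0217] 17.9
```

servo_tool --moves "-0.01 0.006 0.002 0 0;-0.019 0.012 0.002 0 0;-0.0247 0.0139 0.002 0 0;-0.0273 0.0155 0.002 2 0;-0.03 0.017 0.002 4.4 0;-0.0327 0.0182 0.002 6.6 0;-0.0355 0.0192 0.002 8.9 0;-0.0384 0.02 0.002 11 0;-0.0413 0.0208 0.002 13.4 0;-0.0413 0.0208 0.002 13.4 0"

```text
time: 6.82
position: [0.4659, 0.0615, 0.0363]
tool_rot: [0.247, 0.969, -0.0, -0.001]
ft_force: [-0.5, 0.4, 0.0]
grip_width: 0.0002
grip_force: 0.6
```

Run:
```python
from arc import *
n=10; path(np.linspace(71,37,n),np.linspace(-31,-50,n))
import cv2
a=cams.camera('scene')[190:310,260:390]; b=cams.camera('wrist')[120:320,80:420]
a=cv2.resize(a,None,fx=2.5,fy=2.5,interpolation=cv2.INTER_CUBIC); b=cv2.resize(b,None,fx=1.35,fy=1.35)[:270]
h=min(len(a),len(b)); cv2.imwrite('pics/c6.png',np.hstack([a[:h],b[:h]]))
```

```text
[0.46588507 0.06148134 0.03629743] [-0.49769894  0.41406372  0.03053363] t 6.8167
yaw 151.43495714231221
71.0 [-0.0029  0.0013] 2.4
67.2 [-0.0057  0.0022] 4.5
63.4 [-0.0085  0.003 ] 6.7
59.7 [-0.0113  0.0036] 8.8
55.9 [-0.0142  0.0041] 10.9
52.1 [-0.0171  0.0043] 13.0
48.3 [-0.0199  0.0044] 15.1
44.6 [-0.0228  0.0042] 17.2
40.8 [-0.0256  0.0039] 19.3
37.0 [-0.0284  0.0034] 21.4
```

View pics/c6.png

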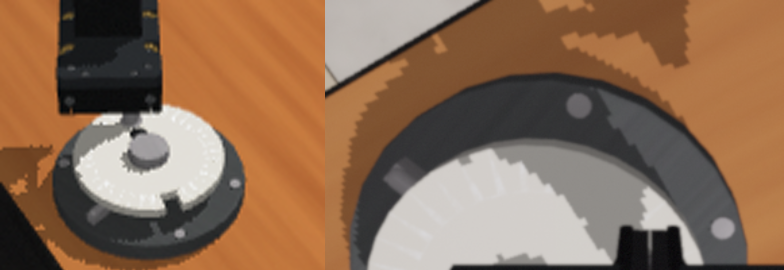

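The plate is now turning: in the scene the notch moved from (337,267) to (329,270). The fingers are in contact at this height, so I'll keep pushing.

servo_tool --moves "-0.0029 0.0013 0 2.4 0;-0.0057 0.0022 0 4.5 0;-0.0085 0.003 0 6.7 0;-0.0113 0.0036 0 8.8 0;-0.0142 0.0041 0 10.9 0;-0.0171 0.0043 0 13 0;-0.02 0.0044 0 15 0;-0.0228 0.0042 0 17.2 0;-0.0256 0.0039 0 19.3 0;-0.0284 0.0034 0 21.4 0"

```text
time: 7.75
position: [0.4925, 0.051, 0.0363]
tool_rot: [0.422, 0.906, 0.0, -0.0]
ft_force: [0.2, 2.1, 0.3]
grip_width: 0.0003
grip_force: 0.9
```

Run:
```python
from arc import *
n=10; path(np.linspace(36,18,n),np.linspace(-51,-60,n))
import cv2
s=cams.camera('scene'); cv2.imwrite('pics/s7.png',s)
# black hole on the white plate: angle in the plane z=.0395
g=cv2.cvtColor(s,cv2.COLOR_BGR2GRAY)[225:285,285:360]
k=cv2.connectedComponentsWithStats((g<45).astype(np.uint8))
for st,ce in zip(k[2],k[3]):
    if 3<st[4]<80:
        p=onz('scene',ce[0]+285,ce[1]+225,.0395); d=p[:2]-[.4695,.013]; print(st[4],ce+[285,225],'r',np.hypot(*d),np.degrees(np.arctan2(d[1],d[0])))
```

```text
[0.49254302 0.05097611 0.03629702] [0.1766133  2.12584929 0.2709294 ] t 7.75
yaw 130.01834960889394
36.0 [-0.0007  0.0001] 1.0
34.0 [-0.0022  0.0003] 2.0
32.0 [-0.0036  0.0004] 3.0
30.0 [-0.0051  0.0004] 4.0
28.0 [-0.0066  0.0005] 5.0
26.0 [-0.008   0.0004] 6.0
24.0 [-0.0095  0.0003] 7.0
22.0 [-0.0109  0.0002] 8.0
20.0 [-0.0123 -0.    ] 9.0
18.0 [-0.0138 -0.0003] 10.0
6 [323.83333333 242.33333333] r 0.03381523306757682 41.810058353600105
19 [287.15789474 248.47368421] r 0.06469172966159517 136.86929528190942
28 [347.21428571 281.14285714] r 0.09171021992282447 -84.3508816148276
```

servo_tool --moves "-0.0022 0.0003 0 2 0;-0.0036 0.0004 0 3 0;-0.0051 0.0004 0 4 0;-0.0066 0.0005 0 5 0;-0.008 0.0004 0 6 0;-0.0095 0.0003 0 7 0;-0.0095 0.0003 0 7 0"

```text
time: 8.38
position: [0.4996, 0.0434, 0.0364]
tool_rot: [0.477, 0.879, 0.0, 0.0]
ft_force: [-0.9, 1.0, -0.7]
grip_width: 0.0006
grip_force: 0.6
```

Run:
```python
from arc import *
import cv2
path(np.linspace(24,16,9),np.linspace(-58,-62,9))
s=cams.camera('scene'); cv2.imwrite('pics/s8.png',s)
a=cv2.resize(s[220:300,280:370],None,fx=6,fy=6,interpolation=cv2.INTER_CUBIC); cv2.imwrite('pics/c8.png',a)
```

```text
[0.49960933 0.04337463 0.03636561] [-0.86829506  1.0018799  -0.65791902] t 8.3833
yaw 123.02126367846353
24.0 [ 0.0009 -0.    ] 1.0
23.0 [ 0.0001 -0.    ] 1.5
22.0 [-0.0006  0.    ] 2.0
21.0 [-0.0013  0.    ] 2.5
20.0 [-0.002 -0.   ] 3.0
19.0 [-0.0028 -0.    ] 3.5
18.0 [-0.0035 -0.0001] 4.0
17.0 [-0.0042 -0.0001] 4.5
16.0 [-0.0049 -0.0002] 5.0
```

View pics/c8.png

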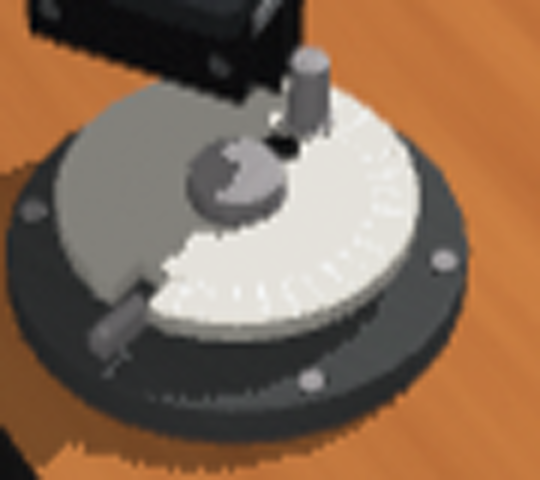

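Nearly aligned. In the crop the peg top is at (310,60), hole at (285,148), hub at (237,172), notch at about (152,283) and key end at (118,325).

Run:
```python
from h import *
f=lambda x,y,z:onz('scene',280+(x+.5)/6-.5,220+(y+.5)/6-.5,z)[:2]
c=f(237,172,.0495); print(c)
for c in (c,np.array([.4695,.013])):
  for n,x,y,z in(('peg',310,60,.0675),('hole',285,148,.0395),('notch',152,283,.0395),('key',118,325,.03),('keyin',140,303,.03)):
    d=f(x,y,z)-c; print(n,np.round(f(x,y,z),4),np.round(np.hypot(*d),4),np.degrees(np.arctan2(d[1],d[0])).round(1))
```

```text
[0.47252485 0.0165261 ]
peg [0.5112 0.0345] 0.0427 25.0
hole [0.4975 0.0274] 0.0272 23.5
notch [ 0.4282 -0.0052] 0.0494 -153.9
key [ 0.4139 -0.0079] 0.0635 -157.4
keyin [ 0.4248 -0.0029] 0.0516 -157.8
peg [0.5112 0.0345] 0.0469 27.3
hole [0.4975 0.0274] 0.0315 27.2
notch [ 0.4282 -0.0052] 0.0451 -156.3
key [ 0.4139 -0.0079] 0.0594 -159.4
keyin [ 0.4248 -0.0029] 0.0475 -160.4
```

servo_tool --moves "-0.0008 0 0 1 0;-0.0016 0 0 2 0;-0.0024 0 0 2 0;-0.0024 0 0 2 0;-0.0024 0 0 2 0;0.004 0 0 2 0;0.008 0 -0.01 2 0;0.008 0 -0.03 2 0;0.008 0 -0.035 2 0;0.008 0 -0.035 2 0"

```text
time: 9.27
position: [0.4962, 0.0504, 0.0731]
tool_rot: [0.492, 0.871, 0.001, 0.002]
ft_force: [0.3, -0.5, -0.2]
grip_width: 0.0001
grip_force: 0.0
```

Run:
```python
from arc import *
import cv2
o=get_obs(); R=Ro.from_quat(o['tool_rot']).as_matrix(); P=np.array(o['position'])
print(P,o['ft_force'],o['time'],'to hub',R.T@(np.array([.470,.0135,.072])-P))
s=cams.camera('scene'); cv2.imwrite('pics/s9.png',s); old=cv2.imread('pics/s8.png')
for n,im in(('old',old),('new',s)):
    g=cv2.cvtColor(im,cv2.COLOR_BGR2GRAY)[238:252,318:340]; k=cv2.connectedComponentsWithStats((g<60).astype(np.uint8))
    for st,ce in zip(k[2],k[3]):
        if 2<st[4]<60:
            p=onz('scene',ce[0]+318,ce[1]+238,.0395)[:2]; d=p-[.4725,.0165]; print(n,st[4],ce+[318,238],np.hypot(*d),np.degrees(np.arctan2(d[1],d[0])))
```

```text
[0.49622106 0.05044976 0.0731358 ] [ 0.34787127 -0.45566799 -0.21984018] 9.2667 to hub [-0.0180865  -0.04154396  0.0010471 ]
old 13 [326.61538462 243.84615385] 0.027703401923957024 26.533078657660372
new 14 [327.14285714 243.92857143] 0.02809991824273759 24.44866449077093
```

servo_tool --moves "-0.005 -0.01 0 0 0;-0.01 -0.022 0 0 0;-0.015 -0.034 0 0 0;-0.018 -0.0415 0 0 0;-0.018 -0.0415 0.01 0 0;-0.018 -0.0415 0.02 0 0;-0.018 -0.0415 0.028 0 0;-0.018 -0.0415 0.034 0 0;-0.018 -0.0415 0.036 0 0;-0.018 -0.0415 0.036 0 0"

```text
time: 10.15
position: [0.468, 0.0135, 0.0347]
tool_rot: [0.492, 0.871, -0.0, -0.001]
ft_force: [-0.1, -0.6, 0.1]
grip_width: 0.0001
grip_force: 0.0
```

servo_tool --moves "0 0 0.001 0 0;0 0 0.002 0 0;0 0 0.003 0 0;0 0 0.004 0 0;0 0 0.005 0 0;0 0 0.006 0 0;0 0 0.007 0 0;0 0 0.008 0 0;0 0 0.008 0 0"

```text
time: 10.9
position: [0.4687, 0.0135, 0.0277]
tool_rot: [0.492, 0.871, 0.0, 0.0]
ft_force: [-0.6, 0.8, 3.5]
grip_width: 0.0008
grip_force: 1.7
```

Contact is just beginning at a reported z of about 0.028, so the tips are roughly 21 mm above the TCP. I'll press on in small steps.

servo_tool --moves "0 0 0.001 0 0;0 0 0.002 0 0;0 0 0.003 0 0;0 0 0.004 0 0;0 0 0.004 0 0"

```text
time: 11.32
position: [0.4687, 0.0136, 0.0238]
tool_rot: [0.492, 0.871, 0.0, 0.0]
ft_force: [-1.0, -0.4, 4.9]
grip_width: 0.0006
grip_force: 2.6
```

servo_tool --moves "0 0 0.001 0 0;0 0 0.002 0 0;0 0 0.003 0 0;0 0 0.004 0 0;0 0 0.005 0 0;0 0 0.005 0 0"

```text
time: 11.82
position: [0.4687, 0.0135, 0.0188]
tool_rot: [0.492, 0.871, 0.0, 0.0]
ft_force: [-0.4, 0.2, 5.6]
grip_width: 0.0003
grip_force: 2.6
```

servo_tool --moves "0 0 0.001 0 0;0 0 0.002 0 0;0 0 0.003 0 0;0 0 0.003 0 0"

```text
time: 12.15
position: [0.4687, 0.0135, 0.016]
tool_rot: [0.492, 0.871, 0.0, 0.0]
ft_force: [-1.6, -0.6, 6.7]
grip_width: 0.0003
grip_force: 3.8
```

Keep going until it bottoms out with a clear rise in force.

servo_tool --moves "0 0 0.001 0 0;0 0 0.002 0 0;0 0 0.002 0 0"

```text
time: 12.4
position: [0.4688, 0.0135, 0.0157]
tool_rot: [0.492, 0.871, 0.0, 0.001]
ft_force: [-3.3, 1.1, 24.8]
grip_width: 0.0005
grip_force: 12.1
```

servo_tool --moves "0 0 0.001 0 0;0 0 0.002 0 0;0 0 0.002 0 0"

```text
time: 12.65
position: [0.4688, 0.0135, 0.0153]
tool_rot: [0.492, 0.871, 0.0, 0.001]
ft_force: [-6.5, 0.3, 40.5]
grip_width: 0.0003
grip_force: 20.3
```

It bottoms out firmly about 12.5 mm below first contact, so the plate is home. I'll come straight up and then check with the scene camera.

servo_tool --moves "0 0 -0.004 0 0;0 0 -0.012 0 0;0 0 -0.03 0 0;0 0 -0.06 0 0;0 0 -0.09 0 0;0 0 -0.12 0 0;0 0 -0.14 0 0;0 0 -0.15 0 0;0 0 -0.15 0 0;0 0 -0.15 0 0"

```text
time: 13.48
position: [0.4687, 0.0135, 0.1616]
tool_rot: [0.492, 0.871, 0.0, 0.0]
ft_force: [0.1, -0.1, -0.4]
grip_width: 0.0005
grip_force: 0.0
```

Run:
```python
from h import *
from rig import get_obs
import cv2
o=get_obs(); print(o['time'],o['position'],o['ft_force'])
s=cams.camera('scene'); s0=cv2.imread('pics/s8.png'); s00=cv2.imread('pics/scene0.png')
m=cams.camera_model('scene')
def px(q): t=np.array(m['R'])@np.array(q)+m['t']; return t[:2]/t[2]*m['fx']+[m['cx'],m['cy']]
# bottom edge of bright plate (front rim) along the hub column, before and after
for n,i in(('before',s0),('after',s)):
    g=cv2.cvtColor(i,cv2.COLOR_BGR2GRAY); w=np.where(g[255:285,325]>150)[0]; print(n,'front rim row',255+w.max())
print('expected drop px',px([.45,-.04,.027])-px([.45,-.04,.0395]))
for n,u,v in(('gold',242,185),('pink',434,327),('tin',360,368)):
    print(n,'bystander diff',np.abs(s[v-22:v+22,u-18:u+18].astype(int)-s00[v-22:v+22,u-18:u+18]).mean())
```

```text
13.4833 [0.46868764 0.01352541 0.16156249] [ 0.11888029 -0.0645497  -0.39753627]
before front rim row 273
after front rim row 277
expected drop px [-0.0227823   4.47678676]
gold bystander diff 3.1843434343434343
pink bystander diff 3.068392255892256
tin bystander diff 4.4787457912457915
```

```bash
python3 -c "
from rig import job
print(job.hand_in())"
```

```text
the job is handed in; nothing more can be done
None
```

The plate was turned by its peg until the notch was over the key, then pressed home: it travelled about 12.5 mm and stopped firmly. The arm is clear, the spools and tin show no sign of movement in the scene camera, and the job is handed in, with no verdict returned.

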